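# Square a trim bar into the jig and close the keep

## Robot

A 7-joint arm with a two-finger parallel gripper is mounted at the origin on the work surface. World frame = base frame: x ahead of the robot, y to its left, z up, the work surface at z = 0. Lengths are in m, angles in rad, forces in N, time in s.
With the tool pointing down it reaches from about 0.4 to 0.9 m from the base axis. Payload 5.6 kg.
Tool frame: the origin (TCP) lies midway between the tips of the shut fingers; the grasp point (between the pads) lies ctrl.grasp_offset behind it (ctrl.grasp_offset is the distance from the TCP to the grasp point, in m); z points along the fingers, y is the line along which they close (so a half turn about z gives the same grasp; the last joint's range is limited). The gripper opens to 92 mm and grips with 3 to 60 N. Pads are 20 mm wide; open, the fingers measure 128 mm over their backs; the gripper's body (75 mm by 189 mm) begins 69 mm behind the grasp point.
Start: joints at [1.203, 0.468, -0.012, 1.603, 0.006, 1.071, -0.056], TCP at [0.207, -0.616, 0.215] pointing down, gripper open.
Joint ranges: [-2.53, 2.53], [-0.31, 2.02], [-1.57, 1.55], [0.28, 2.44], [-1.29, 4.43], [0.15, 1.84], [-2.92, 2.92]. Speed limits (rad/s): [2.57, 2.57, 3.14, 3.14, 3.14, 3.14, 3.14].

## Interface

Orientations are given as a unit quaternion [x, y, z, w].
In Python, from workcell import get_obs, get_image, ctrl, spotter gives the robot as it stands.
- The arm moves only by the tool drive_tool, never from a script. Its argument "increments" is a list of rows, each an object with "translation": the shift along the tool's x, y, z in units of 30 mm (1.0 is 30 mm), a list of three; "angular": the turn, a rotation vector about the tool's x, y, z in units of 6 degrees (1.0 is 6 degrees), a list of three. In form: [{"translation": [dx, dy, dz], "angular": [ax, ay, az]}, ...]. A call has exactly 8 rows; each row shifts and turns the commanded pose from where the row before left it, along the tool's axes as they then stand; what a row does not reach is not made up. A row lasts 1/12 s, in which the tool goes at most 41.7 mm and 7.16 degrees, less where a joint would pass 70% of its speed; a pose out of reach is approached as far as the arm can. A call is refused whole if a number of a shift passes 1 or a number of a turn 1, either way. A call with a gripper value outside its range is refused whole. "fingers" is the closure in counts, from 0 (fully open) to 255 (shut), set as the call begins (left out, the last holds). The fingers move at their own pace and stop on an object; "force" is the grip in N (left out, the last holds). Time passes only in rows, so rows that do not move let the fingers close, or fill a call up. It gives the time, the measured TCP pose, the force, the opening and the grip force at its end, in the units of the state.
- get_obs(): the state, without advancing time (a new reading comes with each control period).
- get_image(name): name is "side" or "top" or "wrist"; returns a dict with "img" (400x640x3 uint8, red, green, blue), "z_map" (400x640 float32, m along the optical axis (not along the pixel's ray), 0 where there is no reading), "fx", "fy", "cx", "cy" (pixels), "rvec" (rotation vector, rad) and "tvec" (3), from world to camera coordinates, as OpenCV has them; the wrist camera has in their place "hand_eye" (4x4, takes a point from camera to tool coordinates, whose origin is the TCP and whose axes are the flange's). Camera axes: x right, y down, z forward; pixel columns grow to the right and rows downward; lengths in m; the calibration is good to about 2 mm. The wrist camera is an equidistant fisheye: a pixel r from the principal point sees the ray r / f radians off the axis. A picture is of the moment at which its call begins: read the wrist's pose just before it.
- ctrl.sign_off(): hands the job in; it is judged then, once.
Trained networks look in a picture, given as the dict that the camera call returned (one of the last four; its "shot" number tells which), for a name from the list of things; names that differ only in an ending like _2 or _b are one class to them, and where a whole thing is asked for, a point or a joint stands for the part that bears it (a point fixed in the world has none). Each returns a list of dicts, best first, with "conf" (0 to 1); they miss things now and then, are a little off and sometimes report something else, mostly with a low value. They report only what shows in the picture. A call takes as long as a camera call.
- spotter.search_frame(picture, query): "pixel" ([column, row] in pixels, amid what is visible of it).
- spotter.landmark_of(picture, query): "pixel" ([column, row] in pixels: a listed point, or the origin of a listed thing).
The state is a dict: "time_s": time; "qpos": joint angles; "dq": joint speeds; "joint_efforts": joint torques, N m; "tool_pos": TCP position; "tcp_rot": TCP orientation; "force": force on the tool from outside, world axes, zero at the start; "wrist_torque": the same for the moment, N m; "width": opening from 0.0 (shut) to 1.0 (fully open); "gripper_force": force on a finger pad.
Only numpy, scipy, OpenCV 4.12 (cv2) and the standard library are available. Lean on these libraries where they do the work, as an engineer would, in place of code of your own. Each camera call takes 0.05 s, during which the arm holds its last target. There are 200 camera calls.

## Task

Slide the loose aluminium trim bar over the black jig plate, without lifting or tipping it, until its long side lies flush and parallel against the aluminium fence and its end touches the end stop. Once the bar is seated, swing the steel keep arm fully over the bar, as far as it turns, and leave the bar seated like that. Leave the cup, tools and other things on and around the jig where they are.

Things in the scene. Friction and masses are not known exactly. Their poses are not given: they have to be found in the camera images.
- jig: The jig, fixed to the table but differing in place and yaw from run to run: a black plate 340 x 460 mm, 12 mm thick. Axes: x away from the robot, into the fence; y along the fence to the end stop (robot's left). Origin on the table, below the fence face, 140 mm short of the end stop. The plate reaches from x = -210 to +130 and y = -250 to +210 mm
- corner (a point): Inside corner of the jig, where the fence face meets the end-stop face, at the plate's top; the jig's axes. The fence, an aluminium strip 22 mm high and 18 mm thick, has its face at x = 0 of this frame, from y = -300 to +15 mm. The end stop, an aluminium block 22 mm high and 16 mm thick, has its face at y = 0 and reaches from the fence to x = -60 mm
- bar_center (a point): Centre of the loose trim bar, half-way up: plain aluminium, 45 mm wide (x) x 280 long (y) x 25 high, a dark groove along its top, about 0.35 to 0.6 kg. It lies flat on the plate before the fence, skewed up to 0.25 rad, 20 to 70 mm short of the end stop. Seated, it is at x = -22.5, y = -140 mm from the corner. It slides with ordinary friction and turns when pushed off-centre
- keep_pin (a point): Middle of the upright steel pin (14 mm diameter, 28 mm tall) by which the keep arm is pushed round. It stands on the arm's top, 70 mm from the pivot. The arm is a flat steel bar 18 mm wide, 8 mm thick; its underside passes 3 mm above the trim bar. It turns with light friction (about 1 N at the pin) and stays where it is left
- keep_pivot (a point): Pivot of the keep arm, behind the fence, at x = +32, y = -140 mm from the corner, 28 mm over the plate (the arm's underside); the jig's axes. Its round head is 22 mm wide, 12 mm high
- keep (a joint): Angle of the keep arm (rad), anticlockwise from above. 0: open, pointing along the jig's +y behind the fence. 1.57: end of its turn, pointing to the jig's -x (to the robot) right across the bar, its pin 38 mm in front of the fence face. It starts between 0 and 0.5
- tamper: steel coffee tamper standing up, 54 mm wide, 68 mm tall, on the jig plate behind the fence, to the -y side; a bystander, not to be disturbed
- espresso_cup: white espresso cup, 60 mm wide, 55 mm tall, on the jig plate behind the fence, to the +y side; a bystander, not to be disturbed
- screwdriver: screwdriver, 170 mm long, lying on the jig plate beyond the end stop; a bystander, not to be disturbed
- milk_jug: steel milk jug, 110 mm tall, on the table left of the jig; a bystander, not to be disturbed
- portafilter: portafilter with black handle, lying on the table right of the jig; a bystander, not to be disturbed
- wrench: wrench, 170 mm long, lying on the table near the robot; a bystander, not to be disturbed

How it is judged:
By the outcome, as a careful person would: the job done as asked, in the order asked, and still so for the second after the job is handed in, with the robot touching nothing.
It also fails if it takes over 72 s, if anything falls off the work surface, if the arm or the gripper's body presses on something with over 40 N, if the wrist force passes 120 N, or if a joint passes its speed limit or range.

## Working session

There is one attempt and no reset: what is moved stays moved. The work goes in short steps, Python scripts to look and compute and a tool call to move; the robot and the scene stay as the last step left them, time stands still between calls to the robot, and variables do not carry over. Pictures are saved under pics/ and viewed, at most 10 in all, crops included, and the job is handed in when it is done.

Besides the shell and the picture viewer there is one more tool, called after "Call:" in YAML: its name, and indented under it one key for each argument. drive_tool: Moves the arm, as the interface text tells. Its arguments: {"type":"object","properties":{"increments":{"type":"array","items":{"type":"object","properties":{"translation":{"type":"array","items":{"type":"number"}},"angular":{"type":"array","items":{"type":"number"}}}}},"fingers":{"type":"number"},"force":{"type":"number"}},"required":["increments"]}

```bash
mkdir -p pics; cat > h.py <<'E'
import numpy as np, cv2
from scipy.spatial.transform import Rotation as R
from workcell import get_obs, get_image, ctrl, spotter
def unproj(p,px,z=None):
    """pixel -> world, at world height z or by depth map"""
    Rm=cv2.Rodrigues(np.array(p["rvec"],float))[0]; t=np.array(p["tvec"],float).ravel()
    u,v=px; d=np.array([(u-p["cx"])/p["fx"],(v-p["cy"])/p["fy"],1.])
    c=-Rm.T@t; r=Rm.T@d
    s=(z-c[2])/r[2] if z is not None else p["z_map"][int(round(v)),int(round(u))]
    return c+s*r
def cloud(p):
    Rm=cv2.Rodrigues(np.array(p["rvec"],float))[0]; t=np.array(p["tvec"],float).ravel()
    v,u=np.indices(p["z_map"].shape); Z=p["z_map"]
    P=np.stack([(u-p["cx"])/p["fx"]*Z,(v-p["cy"])/p["fy"]*Z,Z],-1)
    W=(P-t)@Rm; W[Z==0]=np.nan
    return W
def save(p,n): cv2.imwrite(f"pics/{n}.png",p["img"][:,:,::-1])
E
python3 - <<'E'
from h import *
o=get_obs(); print(o["tool_pos"],o["tcp_rot"],o["time_s"],o["force"],ctrl.grasp_offset)
for c in("top","side"):
    p=get_image(c); save(p,c+"0")
    for q in("corner","bar_center","keep_pin","keep_pivot","jig","tamper","espresso_cup"):
        for r in spotter.landmark_of(p,q)[:1]: print(c,q,np.round(r["pixel"],1),round(r["conf"],2),np.round(unproj(p,r["pixel"]),4), np.round(unproj(p,r["pixel"],{"corner":.012,"bar_center":.0245,"keep_pin":.062,"keep_pivot":.04}.get(q,0.)),4))
E
```

```text
[ 0.20718229 -0.6154783   0.21365155] [ 9.86847256e-01  1.61653075e-01 -1.96013887e-04 -8.59473350e-04] 0.0 [ 0.55783579 -0.27759372 -0.15759672] 0.0187
top corner [275.4 173.2] 0.97 [0.5776 0.1619 0.0086] [0.5767 0.1615 0.012 ]
top bar_center [320.7 193. ] 0.6 [ 0.4934 -0.0115  0.0405] [ 0.4965 -0.0115  0.0245]
top keep_pin [294.7 163.8] 0.61 [0.6042 0.0855 0.0467] [0.6001 0.0845 0.062 ]
top keep_pivot [307.6 159. ] 0.73 [0.6227 0.0372 0.0466] [0.6245 0.0374 0.04  ]
top jig [307.3 172.2] 0.84 [0.5801 0.0394 0.0123] [0.5831 0.0399 0.    ]
top tamper [348.  148.7] 0.43 [ 0.6561 -0.1141  0.0667] [ 0.6767 -0.1189  0.    ]
top espresso_cup [263.5 150.2] 0.59 [0.6658 0.2077 0.0199] [0.6719 0.2107 0.    ]
side corner [267.3 253.2] 0.64 [0.573  0.1935 0.03  ] [0.5803 0.1803 0.012 ]
side bar_center [314.8 214.9] 0.58 [0.4936 0.0089 0.0365] [ 0.4975 -0.0022  0.0245]
side keep_pin [316.1 212.6] 0.74 [ 0.4934 -0.003   0.0353] [0.4847 0.0222 0.062 ]
side keep_pivot [275.9 207.8] 0.92 [0.6133 0.0331 0.0507] [0.6182 0.0232 0.04  ]
side tamper [277.2 185.6] 0.75 [ 0.6629 -0.0903  0.0256] [ 0.6757 -0.1165  0.    ]
side espresso_cup [235.5 249. ] 0.76 [0.6573 0.2218 0.0472] [0.6812 0.1881 0.    ]
```

View pics/top0.png

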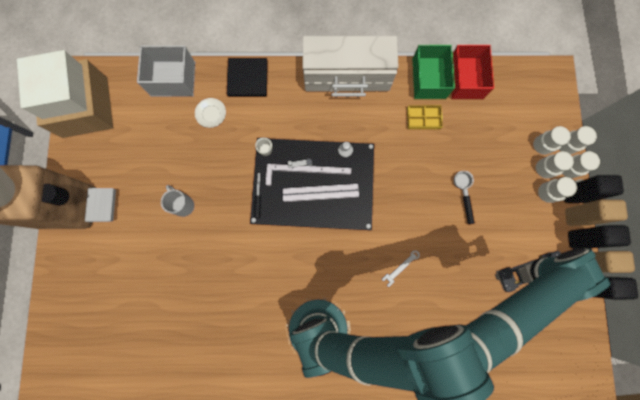

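View pics/side0.png

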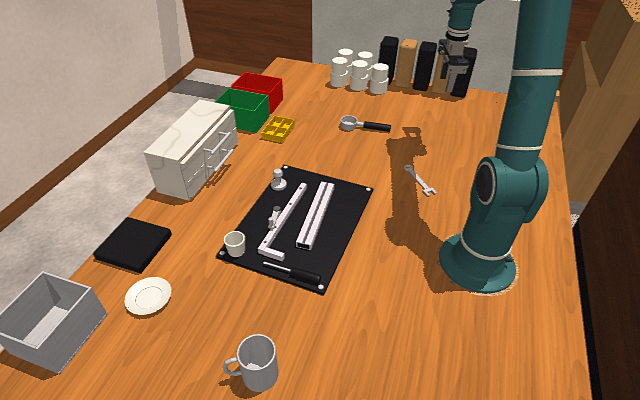

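The top view shows the plate at about (250-375, 138-230), the fence from (267,165) to (351,171), the end stop at (268,175) and the bar at (283-358, 186-199). The side view agrees, and its `keep_pin` hit is wrong because it lies on the bar. Next I'll fit the plate and bar from the top picture.

```bash
cat >> h.py <<'E'
import json,os
def jig():
    d=json.load(open("jig.json")); return np.array(d["corner"]),d["yaw"]
def w2j(p):
    c,a=jig(); p=np.asarray(p,float)[...,:2]-c; return p@np.array([[np.cos(a),-np.sin(a)],[np.sin(a),np.cos(a)]])
def j2w(p):
    c,a=jig(); return c+np.array([[np.cos(a),-np.sin(a)],[np.sin(a),np.cos(a)]])@np.asarray(p,float)
def state():
    o=get_obs(); Rt=R.from_quat(o["tcp_rot"]); x=Rt.as_matrix()[:,0]
    print("t",round(o["time_s"],2),"tcp",np.round(o["tool_pos"],4),"yawx",round(np.arctan2(x[1],x[0]),4),"jig",np.round(w2j(o["tool_pos"])*1000,1),"F",np.round(o["force"],1),"tilt",np.round(Rt.as_matrix()[:,2],3))
    return o
def to(jxy,z,yaw=None):
    """units of shift (tool axes now / after turn) and turn to reach corner-frame xy (m), world z, yaw rel. jig"""
    o=state(); Rt=R.from_quat(o["tcp_rot"]); w=np.r_[j2w(jxy),z]-o["tool_pos"]
    print("shift now-axes",np.round(Rt.inv().apply(w)/.03,2))
    if yaw is not None:
        x=Rt.as_matrix()[:,0]; T=jig()[1]+yaw; M=np.array([[np.cos(T),np.sin(T),0],[np.sin(T),-np.cos(T),0],[0,0,-1]]).T
        M=np.column_stack([[np.cos(T),np.sin(T),0],[np.sin(T),-np.cos(T),0],[0,0,-1]])
        print("turn",np.round(np.degrees((Rt.inv()*R.from_matrix(M)).as_rotvec())/6,2),"shift after turn",np.round(M.T@w/.03,2))
E
python3 - <<'E'
from h import *
p=get_image("top"); W=cloud(p); im=p["img"].max(2)
win=np.zeros_like(im,bool); win[130:240,235:390]=1
dark=((im<60)&win).astype(np.uint8); n,l,s,_=cv2.connectedComponentsWithStats(cv2.morphologyEx(dark,cv2.MORPH_CLOSE,np.ones((25,25))))
k=1+np.argmax(s[1:,4]); c=cv2.findContours((l==k).astype(np.uint8),0,2)[0][0][:,0]
Q=np.array([unproj(p,q,.012)[:2] for q in c],np.float32); r=cv2.minAreaRect(Q); print("plate",r)
b=cv2.boxPoints(r); cen=np.array(r[0])
e=[b[1]-b[0],b[2]-b[1]]; L=max(e,key=np.linalg.norm); L=L*np.sign(L[1]); yaw=float(np.arctan2(-L[0],L[1]))
ex=np.array([np.cos(yaw),np.sin(yaw)]); ey=np.array([-ex[1],ex[0]])
corner=cen-ex*(-.04)+ey*(.14-(-.02)); print("yaw",yaw,"corner",corner)
json.dump(dict(corner=corner.tolist(),yaw=yaw),open("jig.json","w"))
m=(im>110)&win; n,l,s,ce=cv2.connectedComponentsWithStats(cv2.morphologyEx(m.astype(np.uint8),cv2.MORPH_CLOSE,np.ones((3,3))))
for k in range(1,n):
    if s[k,4]<150: continue
    v,u=np.nonzero((l==k)); Q=np.array([unproj(p,(a,b),.037)[:2] for a,b in zip(u,v)],np.float32)
    r=cv2.minAreaRect(Q); B=cv2.boxPoints(r); print(s[k],"jig mm",np.round(w2j(r[0])*1000),np.round(np.array(r[1])*1000),round(r[2],1)); print(np.round(w2j(B)*1000).tolist())
for q,z in(("corner",.012),("bar_center",.037),("keep_pin",.076),("keep_pivot",.05),("tamper",.04)):
    for r in spotter.landmark_of(p,q)[:1]: print(q,np.round(w2j(unproj(p,r["pixel"],z))*1000))
to((-.13,-.17),.16,0)
E
```

```text
plate ((0.5392224788665771, 0.019015014171600342), (0.44792261719703674, 0.32841137051582336), 86.8062744140625)
yaw -0.05574101582169533 corner [0.5880743  0.17653803]
[ 235  130  155  110 7177] jig mm [ -48. -158.] [591. 418.] 89.8
[[-241.0, -464.0], [176.0, -442.0], [145.0, 148.0], [-272.0, 126.0]]
[266 160  86  26 743] jig mm [   6. -139.] [ 82. 324.] 7.9
[[-65.0, 12.0], [-3.0, -306.0], [78.0, -290.0], [16.0, 28.0]]
[ 283  183   77   19 1070] jig mm [ -80. -193.] [ 54. 284.] 3.4
[[-123.0, -55.0], [-90.0, -337.0], [-37.0, -331.0], [-70.0, -49.0]]
corner [ -2. -10.]
bar_center [ -91. -193.]
keep_pin [ 16. -82.]
keep_pivot [  40. -144.]
tamper [  90. -286.]
t 1.1 tcp [ 0.2074 -0.616   0.2146] yawx 0.3247 jig [-336.  -812.6] F [-1.2  0.1 -0.4] tilt [-0. -0. -1.]
shift now-axes [ 14.33 -17.34   1.82]
turn [0.   0.   3.63] shift after turn [  6.87 -21.42   1.82]
```

Call:
drive_tool:
  increments:
    - {"translation":[0.75,-0.95,0],"angular":[0,0,0]}
    - {"translation":[0.75,-0.95,0],"angular":[0,0,0]}
    - {"translation":[0.75,-0.95,0],"angular":[0,0,0]}
    - {"translation":[0.75,-0.95,0],"angular":[0,0,0]}
    - {"translation":[0.75,-0.95,0],"angular":[0,0,0]}
    - {"translation":[0.75,-0.95,0],"angular":[0,0,0]}
    - {"translation":[0.75,-0.95,0],"angular":[0,0,0]}
    - {"translation":[0.75,-0.95,0],"angular":[0,0,0]}
  fingers: 0

```text
time_s: 1.77
tool_pos: [0.3056, -0.3409, 0.2148]
tcp_rot: [0.987, 0.162, 0.0, 0.0]
force: [0.3, 0.3, 0.4]
width: 1.002
gripper_force: 0.0
```

Call:
drive_tool:
  increments:
    - {"translation":[0.75,-0.95,0],"angular":[0,0,0]}
    - {"translation":[0.75,-0.95,0],"angular":[0,0,0]}
    - {"translation":[0.75,-0.95,0],"angular":[0,0,0]}
    - {"translation":[0.75,-0.95,0],"angular":[0,0,0]}
    - {"translation":[0,0,0],"angular":[0,0,0.9]}
    - {"translation":[0,0,0],"angular":[0,0,0.9]}
    - {"translation":[0,0,0],"angular":[0,0,0.9]}
    - {"translation":[0,0,0],"angular":[0,0,0.9]}

```text
time_s: 2.43
tool_pos: [0.3544, -0.2056, 0.2148]
tcp_rot: [1.0, -0.028, 0.0, 0.0]
force: [-1.0, -1.3, 0.2]
width: 1.0
gripper_force: 0.0
```

```bash
python3 - <<'E'
from h import *
to((-.12,-.20),.20,0)
p=get_image("wrist"); save(p,"w1"); print({k:p[k] for k in p if k not in("img","z_map")})
E
```

```text
t 2.43 tcp [ 0.3544 -0.2056  0.2148] yawx -0.0563 jig [-212.1 -394.5] F [-1.  -1.3  0.2] tilt [ 0. -0. -1.]
shift now-axes [ 3.07 -6.49  0.49]
turn [ 0.   -0.   -0.01] shift after turn [ 3.07 -6.48  0.49]
{'fx': 309.70691628693146, 'fy': 309.70691628693146, 'cx': 319.69241386970265, 'cy': 203.02984618976208, 'hand_eye': array([[-7.66904312e-04, -9.70316211e-01, -2.41838505e-01,
         6.75256080e-02],
       [ 9.99999703e-01, -7.62718865e-04, -1.10923630e-04,
         4.12956026e-04],
       [-7.68237929e-05, -2.41838518e-01,  9.70316508e-01,
        -1.70256009e-01],
       [ 0.00000000e+00,  0.00000000e+00,  0.00000000e+00,
         1.00000000e+00]]), 'shot': 4}
```

View pics/w1.png

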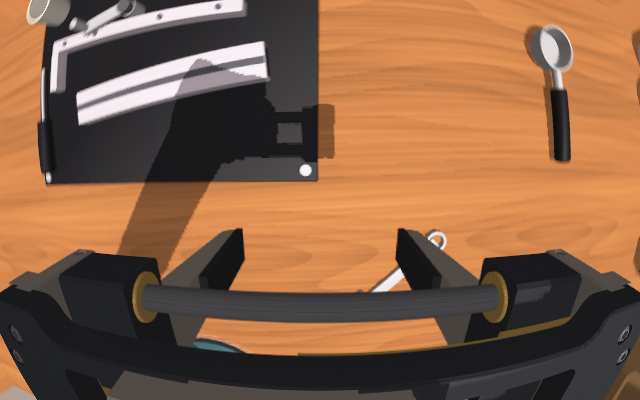

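The wrist view shows the bar from (78,107) to (268,60), the fence from (60,45) to (245,5), the screwdriver at (45,125) and the plate corner at (305,170). I'll move across so the jig is centred.

Call:
drive_tool:
  increments:
    - {"translation":[0,-0.9,0],"angular":[0,0,0]}
    - {"translation":[0,-0.9,0],"angular":[0,0,0]}
    - {"translation":[0,-0.9,0],"angular":[0,0,0]}
    - {"translation":[0,-0.9,0],"angular":[0,0,0]}
    - {"translation":[0,-0.9,0],"angular":[0,0,0]}
    - {"translation":[0,-0.9,0],"angular":[0,0,0]}
    - {"translation":[0,-0.9,0],"angular":[0,0,0]}
    - {"translation":[0,0,0],"angular":[0,0,0]}

```text
time_s: 3.15
tool_pos: [0.3643, -0.0129, 0.215]
tcp_rot: [1.0, -0.022, 0.001, -0.0]
force: [0.3, 0.8, 0.1]
width: 1.0
gripper_force: 0.0
```

```bash
cat >> h.py <<'E'
def wray(p,uv):
    o=p["o"]; uv=np.asarray(uv,float); d=(uv-[p["cx"],p["cy"]])/p["fx"]; r=np.linalg.norm(d,axis=-1,keepdims=True)+1e-9
    D=np.concatenate([np.sin(r)*d/r,np.cos(r)],-1); H=p["hand_eye"]; Rt=R.from_quat(o["tcp_rot"]).as_matrix()
    return o["tool_pos"]+Rt@H[:3,3], D@(Rt@H[:3,:3]).T
def wun(p,uv,z):
    c,D=wray(p,uv); return c+D*((z-c[2])/D[...,2])[...,None]
def wrist():
    o=get_obs(); p=get_image("wrist"); p["o"]=o; return p
def rectify(p,z,x0=-.15,x1=.12,y0=-.36,y1=.08,s=.0006):
    """jig-frame orthophoto at height z: row 0 = x1 (far), column 0 = y1 (left)"""
    X,Y=np.meshgrid(np.arange(x1,x0,-s),np.arange(y1,y0,-s),indexing="ij")
    c,a=jig(); Wp=np.stack([c[0]+np.cos(a)*X-np.sin(a)*Y,c[1]+np.sin(a)*X+np.cos(a)*Y,np.full_like(X,z)],-1)
    o=p["o"]; Rt=R.from_quat(o["tcp_rot"]).as_matrix(); H=p["hand_eye"]
    C=((Wp-o["tool_pos"])@Rt-H[:3,3])@H[:3,:3]
    th=np.arctan2(np.linalg.norm(C[...,:2],axis=-1),C[...,2]); q=C[...,:2]/(np.linalg.norm(C[...,:2],axis=-1,keepdims=True)+1e-9)*th[...,None]*p["fx"]
    return cv2.remap(p["img"],(q[...,0]+p["cx"]).astype(np.float32),(q[...,1]+p["cy"]).astype(np.float32),cv2.INTER_LINEAR)
E
python3 - <<'E'
from h import *
state(); p=wrist(); im=rectify(p,.037); cv2.imwrite("pics/r1.png",im[:,:,::-1]); print(im.shape)
for q,z in(("corner",.012),("bar_center",.037),("keep_pin",.062),("keep_pivot",.05)):
    for r in spotter.landmark_of(p,q)[:1]: print(q,np.round(r["pixel"]),round(r["conf"],2),np.round(w2j(wun(p,np.array(r["pixel"]),z))*1000,1))
E
```

```text
t 3.15 tcp [ 0.3643 -0.0129  0.215 ] yawx -0.0436 jig [-212.9 -201.6] F [0.3 0.8 0.1] tilt [ 0.001  0.001 -1.   ]
(451, 734, 3)
corner [169.  28.] 0.77 [-4.8 -2.5]
bar_center [315.  73.] 0.83 [ -83.3 -195.2]
```

View pics/r1.png

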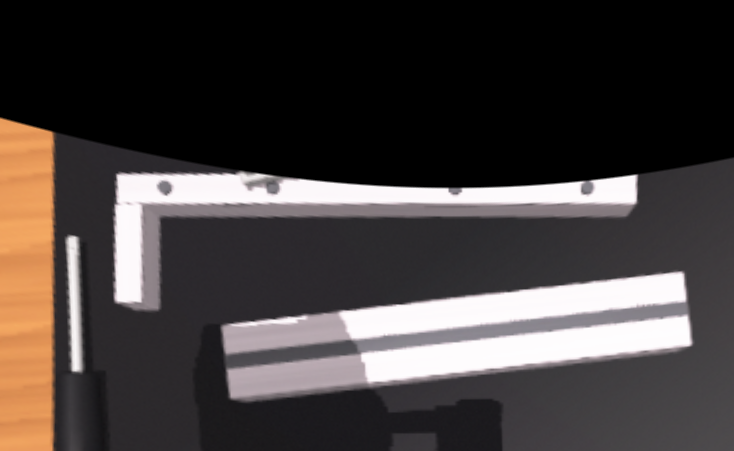

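The orthophoto shows the fence face at row 204, level from column 150 to 635, so the yaw estimate is right. The stop face is at column 143. The bar's corners are at (222,325), (684,272), (692,345) and (232,401), and its size checks as 279 x 45 mm. It lies skewed +0.114 rad with its centre about (-80,-190) mm from the corner. I'll shift the corner by (-2,-4) mm and go down in front of the bar with the fingers open.

```bash
python3 - <<'E'
from h import *
c=j2w((-.0018,-.004)); json.dump(dict(corner=c.tolist(),yaw=jig()[1]),open("jig.json","w"))
to((-.15,-.19),.022,0)
E
```

```text
t 3.4 tcp [ 0.364  -0.018   0.2145] yawx -0.0534 jig [-211.1 -202.7] F [ 0.6 -0.8  0.5] tilt [-0. -0. -1.]
shift now-axes [ 2.04 -0.42  6.42]
turn [0.   0.   0.02] shift after turn [ 2.04 -0.42  6.42]
```

Call:
drive_tool:
  increments:
    - {"translation":[0.25,0,0.8],"angular":[0,0,0.12]}
    - {"translation":[0.25,0,0.8],"angular":[0,0,0]}
    - {"translation":[0.25,0,0.8],"angular":[0,0,0]}
    - {"translation":[0.25,0,0.8],"angular":[0,0,0]}
    - {"translation":[0.25,0,0.8],"angular":[0,0,0]}
    - {"translation":[0.25,0,0.8],"angular":[0,0,0]}
    - {"translation":[0.25,0,0.8],"angular":[0,0,0]}
    - {"translation":[0.25,-0.2,0.6],"angular":[0,0,0]}

```text
time_s: 4.07
tool_pos: [0.4237, -0.0171, 0.0264]
tcp_rot: [0.999, -0.034, -0.001, 0.0]
force: [-0.2, 1.1, -0.6]
width: 1.0
gripper_force: 0.0
```

```bash
python3 - <<'E'
from h import *
to((-.15,-.19),.022,0)
E
```

```text
t 4.07 tcp [ 0.4237 -0.0171  0.0264] yawx -0.0682 jig [-151.6 -198.5] F [-0.2  1.1 -0.6] tilt [-0.003 -0.001 -1.   ]
shift now-axes [ 0.05 -0.28  0.15]
turn [ 0.01  0.02 -0.12] shift after turn [ 0.05 -0.28  0.15]
```

Call:
drive_tool:
  increments:
    - {"translation":[0.1,-0.25,0.1],"angular":[0,0,-0.12]}
    - {"translation":[0.15,0,0],"angular":[0,0,0]}
    - {"translation":[0.15,0,0],"angular":[0,0,0]}
    - {"translation":[0.15,0,0],"angular":[0,0,0]}
    - {"translation":[0.15,0,0],"angular":[0,0,0]}
    - {"translation":[0.15,0,0],"angular":[0,0,0]}
    - {"translation":[0.15,0,0],"angular":[0,0,0]}
    - {"translation":[0.15,0,0],"angular":[0,0,0]}

```text
time_s: 4.73
tool_pos: [0.4595, -0.0095, 0.026]
tcp_rot: [1.0, -0.026, -0.0, 0.0]
force: [-5.3, 0.5, 4.8]
width: 0.997
gripper_force: 2.7
```

Call:
drive_tool:
  increments:
    - {"translation":[0.15,0,0],"angular":[0,0,0]}
    - {"translation":[0.15,0,0],"angular":[0,0,0]}
    - {"translation":[0.15,0,0],"angular":[0,0,0]}
    - {"translation":[0.15,0,0],"angular":[0,0,0]}
    - {"translation":[0.15,0,0],"angular":[0,0,0]}
    - {"translation":[0.15,0,0],"angular":[0,0,0]}
    - {"translation":[0.15,0,0],"angular":[0,0,0]}
    - {"translation":[0.15,0,0],"angular":[0,0,0]}

```text
time_s: 5.4
tool_pos: [0.4926, -0.011, 0.0252]
tcp_rot: [1.0, -0.026, -0.003, 0.0]
force: [-7.3, 0.6, 5.5]
width: 1.002
gripper_force: 3.5
```

```bash
python3 - <<'E'
from h import *
to((-.06,-.19),.022,0)
p=wrist(); im=rectify(p,.037); cv2.imwrite("pics/r2.png",im[:,:,::-1])
E
```

```text
t 5.4 tcp [ 0.4926 -0.011   0.0252] yawx -0.0521 jig [ -83.  -188.6] F [-7.3  0.6  5.5] tilt [-0.006 -0.001 -1.   ]
shift now-axes [0.77 0.05 0.1 ]
turn [0.01 0.05 0.03] shift after turn [0.77 0.05 0.11]
```

View pics/r2.png

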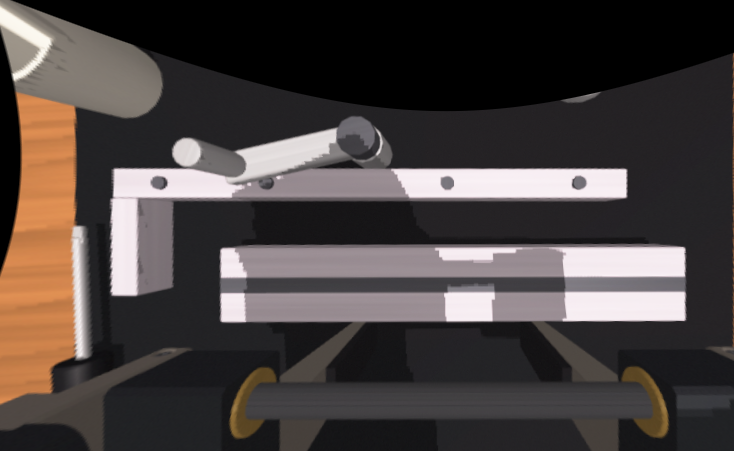

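The bar is now parallel to the fence, with rows 245 to 322 across and columns 220 to 685 along. It is about 26 mm off the fence and 52 mm short of the stop. I'll raise the tool slightly to ease the vertical force and keep pushing.

Call:
drive_tool:
  increments:
    - {"translation":[0.05,0,-0.1],"angular":[0,0,0]}
    - {"translation":[0.1,0,0],"angular":[0,0,0]}
    - {"translation":[0.1,0,0],"angular":[0,0,0]}
    - {"translation":[0.1,0,0],"angular":[0,0,0]}
    - {"translation":[0.1,0,0],"angular":[0,0,0]}
    - {"translation":[0.1,0,0],"angular":[0,0,0]}
    - {"translation":[0.1,0,0],"angular":[0,0,0]}
    - {"translation":[0.1,0,0],"angular":[0,0,0]}

```text
time_s: 6.12
tool_pos: [0.518, -0.0123, 0.0285]
tcp_rot: [1.0, -0.026, -0.0, 0.0]
force: [-1.9, -0.1, -1.6]
width: 1.002
gripper_force: 1.0
```

Call:
drive_tool:
  increments:
    - {"translation":[0.05,0,0],"angular":[0,0,0]}
    - {"translation":[0.05,0,0],"angular":[0,0,0]}
    - {"translation":[0.05,0,0],"angular":[0,0,0]}
    - {"translation":[0,0,0],"angular":[0,0,0]}
    - {"translation":[0,0,0],"angular":[0,0,0]}
    - {"translation":[0,0,0],"angular":[0,0,0]}
    - {"translation":[0,0,0],"angular":[0,0,0]}
    - {"translation":[0,0,0],"angular":[0,0,0]}

```text
time_s: 6.78
tool_pos: [0.522, -0.0124, 0.0285]
tcp_rot: [1.0, -0.026, -0.0, -0.0]
force: [-3.0, 1.1, -2.6]
width: 1.002
gripper_force: 1.2
```

```bash
python3 - <<'E'
from h import *
state()
E
```

```text
t 6.78 tcp [ 0.522  -0.0124  0.0285] yawx -0.0523 jig [ -53.6 -188.4] F [-3.   1.1 -2.6] tilt [-0.  0. -1.]
```

Call:
drive_tool:
  increments:
    - {"translation":[0.05,0,0],"angular":[0,0,0]}
    - {"translation":[0.05,0,0],"angular":[0,0,0]}
    - {"translation":[0.05,0,0],"angular":[0,0,0]}
    - {"translation":[0.05,0,0],"angular":[0,0,0]}
    - {"translation":[0,0,0],"angular":[0,0,0]}
    - {"translation":[0,0,0],"angular":[0,0,0]}
    - {"translation":[0,0,0],"angular":[0,0,0]}
    - {"translation":[0,0,0],"angular":[0,0,0]}

```text
time_s: 7.45
tool_pos: [0.5224, -0.0124, 0.027]
tcp_rot: [1.0, -0.026, -0.006, 0.0]
force: [-12.4, 2.1, 0.1]
width: 1.0
gripper_force: 6.2
```

```bash
python3 - <<'E'
from h import *
state()
p=wrist(); im=rectify(p,.037); cv2.imwrite("pics/r3.png",im[:,:,::-1])
E
```

```text
t 7.45 tcp [ 0.5224 -0.0124  0.027 ] yawx -0.0529 jig [ -53.3 -188.3] F [-12.4   2.1   0.1] tilt [-0.012 -0.    -1.   ]
```

View pics/r3.png

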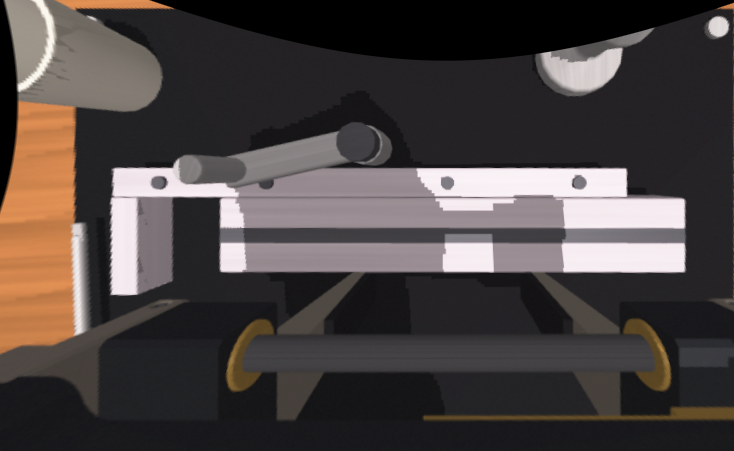

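The bar lies flush on the fence: its top edge is on row 197 along its whole length, and its ends are at columns 220 and 685. Next I'll back off, rise, and go round to the -y end with the fingers shut.

Call:
drive_tool:
  increments:
    - {"translation":[-0.5,0,0],"angular":[0,0,0]}
    - {"translation":[-0.5,0,0],"angular":[0,0,0]}
    - {"translation":[0,0,-0.9],"angular":[0,0,0]}
    - {"translation":[0,0.2,-0.9],"angular":[0,0,0]}
    - {"translation":[0,0.9,-0.1],"angular":[0,0,0]}
    - {"translation":[0,0.9,0],"angular":[0,0,0]}
    - {"translation":[0,0.9,0],"angular":[0,0,0]}
    - {"translation":[0,0.9,0],"angular":[0,0,0]}
  fingers: 255
  force: 20

```text
time_s: 8.17
tool_pos: [0.494, -0.1268, 0.0868]
tcp_rot: [1.0, -0.026, 0.002, 0.001]
force: [0.4, -0.2, 0.0]
width: 0.442
gripper_force: 0.0
```

Call:
drive_tool:
  increments:
    - {"translation":[0.4,0.9,0],"angular":[0,0,0]}
    - {"translation":[0.4,0.9,0],"angular":[0,0,0]}
    - {"translation":[0.4,0.7,0],"angular":[0,0,0]}
    - {"translation":[0.5,0,0],"angular":[0,0,0]}
    - {"translation":[0,0,0],"angular":[0,0,0]}
    - {"translation":[0,0,0],"angular":[0,0,0]}
    - {"translation":[0,0,0],"angular":[0,0,0]}
    - {"translation":[0,0,0],"angular":[0,0,0]}

```text
time_s: 8.83
tool_pos: [0.5388, -0.2018, 0.0857]
tcp_rot: [1.0, -0.025, -0.0, 0.0]
force: [-1.2, 0.2, 0.5]
width: 0.007
gripper_force: 0.0
```

```bash
python3 - <<'E'
from h import *
to((-.0235,-.370),.025,0); print(get_obs()["width"])
E
```

```text
t 8.83 tcp [ 0.5388 -0.2018  0.0857] yawx -0.0507 jig [ -26.3 -376.5] F [-1.2  0.2  0.5] tilt [-0. -0. -1.]
shift now-axes [ 0.09 -0.22  2.02]
turn [0.   0.   0.05] shift after turn [ 0.09 -0.22  2.02]
0.006953600815063504
```

Call:
drive_tool:
  increments:
    - {"translation":[0.1,0,0.5],"angular":[0,0,0.05]}
    - {"translation":[0,0,0.5],"angular":[0,0,0]}
    - {"translation":[0,0,0.5],"angular":[0,0,0]}
    - {"translation":[0,0,0.5],"angular":[0,0,0]}
    - {"translation":[0,-0.1,0],"angular":[0,0,0]}
    - {"translation":[0,-0.2,0],"angular":[0,0,0]}
    - {"translation":[0,-0.2,0],"angular":[0,0,0]}
    - {"translation":[0,-0.2,0],"angular":[0,0,0]}

```text
time_s: 9.5
tool_pos: [0.5442, -0.1808, 0.0267]
tcp_rot: [1.0, -0.028, 0.001, 0.0]
force: [0.2, -0.6, 0.4]
width: 0.003
gripper_force: 0.0
```

Call:
drive_tool:
  increments:
    - {"translation":[0,-0.15,0],"angular":[0,0,0]}
    - {"translation":[0,-0.15,0],"angular":[0,0,0]}
    - {"translation":[0,-0.15,0],"angular":[0,0,0]}
    - {"translation":[0,-0.15,0],"angular":[0,0,0]}
    - {"translation":[0,-0.15,0],"angular":[0,0,0]}
    - {"translation":[0,-0.15,0],"angular":[0,0,0]}
    - {"translation":[0,-0.15,0],"angular":[0,0,0]}
    - {"translation":[0,-0.15,0],"angular":[0,0,0]}

```text
time_s: 10.17
tool_pos: [0.5458, -0.1479, 0.0262]
tcp_rot: [1.0, -0.03, 0.0, 0.001]
force: [-1.1, -5.8, 2.3]
width: 0.006
gripper_force: 3.0
```

```bash
python3 - <<'E'
from h import *
to((-.0235,-.298),.025,0)
E
```

```text
t 10.17 tcp [ 0.5458 -0.1479  0.0262] yawx -0.0592 jig [ -22.3 -322.3] F [-1.1 -5.8  2.3] tilt [ 0.001 -0.003 -1.   ]
shift now-axes [-0.04 -0.81  0.04]
turn [ 0.03 -0.01 -0.03] shift after turn [-0.04 -0.81  0.04]
```

Call:
drive_tool:
  increments:
    - {"translation":[0,-0.1,0],"angular":[0,0,0]}
    - {"translation":[0,-0.1,0],"angular":[0,0,0]}
    - {"translation":[0,-0.1,0],"angular":[0,0,0]}
    - {"translation":[0,-0.1,0],"angular":[0,0,0]}
    - {"translation":[0,-0.1,0],"angular":[0,0,0]}
    - {"translation":[0,-0.1,0],"angular":[0,0,0]}
    - {"translation":[0,-0.1,0],"angular":[0,0,0]}
    - {"translation":[0,0,0],"angular":[0,0,0]}

```text
time_s: 10.83
tool_pos: [0.547, -0.1263, 0.0262]
tcp_rot: [1.0, -0.029, 0.0, 0.001]
force: [-1.0, -4.9, 4.1]
width: 0.005
gripper_force: 2.5
```

Call:
drive_tool:
  increments:
    - {"translation":[0,-0.05,0],"angular":[0,0,0]}
    - {"translation":[0,-0.05,0],"angular":[0,0,0]}
    - {"translation":[0,-0.05,0],"angular":[0,0,0]}
    - {"translation":[0,-0.05,0],"angular":[0,0,0]}
    - {"translation":[0,0,0],"angular":[0,0,0]}
    - {"translation":[0,0,0],"angular":[0,0,0]}
    - {"translation":[0,0,0],"angular":[0,0,0]}
    - {"translation":[0,0,0],"angular":[0,0,0]}

```text
time_s: 11.5
tool_pos: [0.5473, -0.1208, 0.0261]
tcp_rot: [1.0, -0.029, 0.0, 0.001]
force: [-0.8, -7.2, 5.3]
width: 0.004
gripper_force: 3.1
```

```bash
python3 - <<'E'
from h import *
to((-.0235,-.298),.025,0)
E
```

```text
t 11.5 tcp [ 0.5473 -0.1208  0.0261] yawx -0.059 jig [ -22.4 -295.2] F [-0.8 -7.2  5.3] tilt [ 0.    -0.002 -1.   ]
shift now-axes [-0.04  0.09  0.04]
turn [ 0.02 -0.01 -0.03] shift after turn [-0.04  0.09  0.04]
```

Call:
drive_tool:
  increments:
    - {"translation":[0,-0.05,0],"angular":[0,0,0]}
    - {"translation":[0,-0.05,0],"angular":[0,0,0]}
    - {"translation":[0,-0.05,0],"angular":[0,0,0]}
    - {"translation":[0,-0.05,0],"angular":[0,0,0]}
    - {"translation":[0,0,0],"angular":[0,0,0]}
    - {"translation":[0,0,0],"angular":[0,0,0]}
    - {"translation":[0,0,0],"angular":[0,0,0]}
    - {"translation":[0,0,0],"angular":[0,0,0]}

```text
time_s: 12.17
tool_pos: [0.5475, -0.1167, 0.0262]
tcp_rot: [1.0, -0.03, 0.0, 0.002]
force: [-1.0, -10.2, 5.9]
width: 0.005
gripper_force: 5.0
```

```bash
python3 - <<'E'
from h import *
state()
E
```

```text
t 12.17 tcp [ 0.5475 -0.1167  0.0262] yawx -0.0601 jig [ -22.4 -291. ] F [ -1.  -10.2   5.9] tilt [ 0.    -0.004 -1.   ]
```

Call:
drive_tool:
  increments:
    - {"translation":[0,-0.05,0],"angular":[0,0,0]}
    - {"translation":[0,-0.05,0],"angular":[0,0,0]}
    - {"translation":[0,-0.05,0],"angular":[0,0,0]}
    - {"translation":[0,0,0],"angular":[0,0,0]}
    - {"translation":[0,0,0],"angular":[0,0,0]}
    - {"translation":[0,0,0],"angular":[0,0,0]}
    - {"translation":[0,0,0],"angular":[0,0,0]}
    - {"translation":[0,0,0],"angular":[0,0,0]}

```text
time_s: 12.83
tool_pos: [0.5475, -0.1166, 0.0263]
tcp_rot: [0.999, -0.031, 0.0, 0.004]
force: [-1.0, -17.6, 5.9]
width: 0.004
gripper_force: 9.1
```

```bash
python3 - <<'E'
from h import *
state()
E
```

```text
t 12.83 tcp [ 0.5475 -0.1166  0.0263] yawx -0.0628 jig [ -22.4 -290.9] F [ -1.  -17.6   5.9] tilt [-0.    -0.009 -1.   ]
```

The force rose with no movement, so the bar is on the stop. I'll back off and go to the front for a look and a final press against the fence.

Call:
drive_tool:
  increments:
    - {"translation":[0,0.4,0],"angular":[0,0,0]}
    - {"translation":[0,0.5,0],"angular":[0,0,0]}
    - {"translation":[0,0,-0.9],"angular":[0,0,0]}
    - {"translation":[0,0,-0.9],"angular":[0,0,0]}
    - {"translation":[-0.9,0,-0.5],"angular":[0,0,0]}
    - {"translation":[-0.9,-0.7,0],"angular":[0,0,0]}
    - {"translation":[-0.7,-0.9,0],"angular":[0,0,0]}
    - {"translation":[0,-0.9,0],"angular":[0,0,0]}
  fingers: 0

```text
time_s: 13.5
tool_pos: [0.4708, -0.0553, 0.0942]
tcp_rot: [1.0, -0.03, -0.002, 0.0]
force: [0.6, 0.2, -0.1]
width: 0.563
gripper_force: 0.0
```

Call:
drive_tool:
  increments:
    - {"translation":[0,-0.9,0],"angular":[0,0,0]}
    - {"translation":[0,-0.9,0],"angular":[0,0,0]}
    - {"translation":[0,-0.9,0],"angular":[0,0,0]}
    - {"translation":[0,-0.7,0],"angular":[0,0,0]}
    - {"translation":[0,0,0],"angular":[0,0,0]}
    - {"translation":[0,0,0],"angular":[0,0,0]}
    - {"translation":[0,0,0],"angular":[0,0,0]}
    - {"translation":[0,0,0],"angular":[0,0,0]}

```text
time_s: 14.17
tool_pos: [0.4811, 0.0444, 0.0943]
tcp_rot: [1.0, -0.03, -0.0, 0.0]
force: [0.2, 0.1, 0.1]
width: 0.996
gripper_force: 0.0
```

```bash
python3 - <<'E'
from h import *
to((-.085,-.14),.027,0)
p=wrist(); im=rectify(p,.037); cv2.imwrite("pics/r4.png",im[:,:,::-1])
for q,z in(("keep_pin",.062),("keep_pivot",.04)):
    for r in spotter.landmark_of(p,q)[:2]: print(q,np.round(r["pixel"]),round(r["conf"],2),np.round(w2j(wun(p,np.array(r["pixel"]),z))*1000,1))
E
```

```text
t 14.17 tcp [0.4811 0.0444 0.0943] yawx -0.0593 jig [ -97.6 -133.8] F [0.2 0.1 0.1] tilt [-0.001 -0.    -1.   ]
shift now-axes [0.42 0.2  2.24]
turn [ 0.    0.01 -0.03] shift after turn [0.42 0.21 2.24]
keep_pin [224.  62.] 0.74 [ 16.7 -70.9]
```

View pics/r4.png

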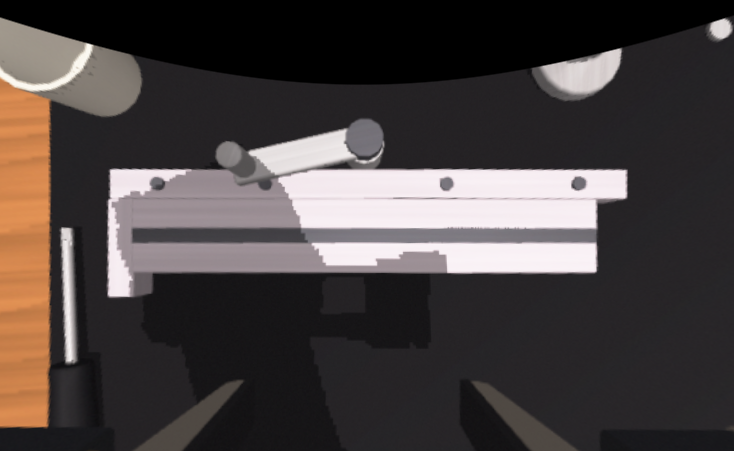

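The bar touches both the fence (row 198) and the stop (column 132), square at both ends. The pin is at (17,-71) mm, which is angle 0.22 and radius 70.8 mm, matching the given 70 mm. One light press against the fence, then the keep arm.

Call:
drive_tool:
  increments:
    - {"translation":[0.2,0,0.6],"angular":[0,0,0]}
    - {"translation":[0.2,0,0.6],"angular":[0,0,0]}
    - {"translation":[0,0,0.6],"angular":[0,0,0]}
    - {"translation":[0,0,0.4],"angular":[0,0,0]}
    - {"translation":[0.3,0,0],"angular":[0,0,0]}
    - {"translation":[0.3,0,0],"angular":[0,0,0]}
    - {"translation":[0.2,0,0],"angular":[0,0,0]}
    - {"translation":[0.1,0,0],"angular":[0,0,0]}

```text
time_s: 14.98
tool_pos: [0.5228, 0.0433, 0.0297]
tcp_rot: [1.0, -0.029, 0.001, -0.0]
force: [0.1, 0.3, 0.8]
width: 1.0
gripper_force: 0.0
```

Call:
drive_tool:
  increments:
    - {"translation":[0.1,0,0],"angular":[0,0,0]}
    - {"translation":[0.1,0,0],"angular":[0,0,0]}
    - {"translation":[0.1,0,0],"angular":[0,0,0]}
    - {"translation":[0.05,0,0],"angular":[0,0,0]}
    - {"translation":[0,0,0],"angular":[0,0,0]}
    - {"translation":[0,0,0],"angular":[0,0,0]}
    - {"translation":[0,0,0],"angular":[0,0,0]}
    - {"translation":[0,0,0],"angular":[0,0,0]}

```text
time_s: 15.65
tool_pos: [0.5254, 0.043, 0.0283]
tcp_rot: [1.0, -0.028, -0.005, 0.001]
force: [-12.4, 0.9, 10.2]
width: 0.998
gripper_force: 6.3
```

```bash
python3 - <<'E'
from h import *
to((.017,-.071),.12,.7)
E
```

```text
t 15.65 tcp [0.5254 0.043  0.0283] yawx -0.0564 jig [ -53.3 -132.8] F [-12.4   0.9  10.2] tilt [-0.01  -0.002 -1.   ]
shift now-axes [ 2.31 -2.05 -3.09]
turn [-0.01  0.1  -6.69] shift after turn [ 3.12 -0.07 -3.06]
```

Call:
drive_tool:
  increments:
    - {"translation":[-0.5,0,0],"angular":[0,0,0]}
    - {"translation":[-0.4,0,0],"angular":[0,0,0]}
    - {"translation":[0,0,-0.9],"angular":[0,0,0]}
    - {"translation":[0,0,-0.9],"angular":[0,0,0]}
    - {"translation":[0,0,-0.9],"angular":[0,0,0]}
    - {"translation":[0,0,-0.5],"angular":[0,0,0.9]}
    - {"translation":[0,0,0],"angular":[0,0,0.9]}
    - {"translation":[0,0,0],"angular":[0,0,0.9]}
  fingers: 90
  force: 10

```text
time_s: 16.32
tool_pos: [0.505, 0.0442, 0.1264]
tcp_rot: [0.985, -0.172, 0.002, -0.0]
force: [-0.4, -0.6, 0.0]
width: 0.65
gripper_force: 0.0
```

Call:
drive_tool:
  increments:
    - {"translation":[0,0,0],"angular":[0,0,0.95]}
    - {"translation":[0,0,0],"angular":[0,0,0.95]}
    - {"translation":[0,0,0],"angular":[0,0,0.95]}
    - {"translation":[0,0,0],"angular":[0,0,0.95]}
    - {"translation":[0,0,0],"angular":[0,0,0.95]}
    - {"translation":[0,0,0],"angular":[0,0,0]}
    - {"translation":[0,0,0],"angular":[0,0,0]}
    - {"translation":[0,0,0],"angular":[0,0,0]}

```text
time_s: 16.98
tool_pos: [0.5039, 0.0444, 0.1248]
tcp_rot: [0.914, -0.405, 0.0, -0.0]
force: [-0.1, -0.4, -0.3]
width: 0.645
gripper_force: 0.0
```

```bash
python3 - <<'E'
from h import *
o=None
to((.0165,-.0715),.11,-.785); print(get_obs()["width"],np.round(get_obs()["qpos"],2))
E
```

```text
t 16.98 tcp [0.5039 0.0444 0.1248] yawx -0.8349 jig [ -74.9 -132.6] F [-0.1 -0.4 -0.3] tilt [ 0. -0. -1.]
shift now-axes [ 0.74 -3.59  0.49]
turn [-0.   -0.    0.06] shift after turn [ 0.72 -3.59  0.49]
0.6452027835614804 [ 0.1   0.37 -0.3   2.01  0.15  0.78 -2.7 ]
```

Call:
drive_tool:
  increments:
    - {"translation":[0.2,-0.9,0.1],"angular":[0,0,0]}
    - {"translation":[0.2,-0.9,0.1],"angular":[0,0,0]}
    - {"translation":[0.2,-0.9,0],"angular":[0,0,0]}
    - {"translation":[0.14,-0.9,0],"angular":[0,0,0]}
    - {"translation":[0,0,0],"angular":[0,0,-1]}
    - {"translation":[0,0,0],"angular":[0,0,0]}
    - {"translation":[0,0,0],"angular":[0,0,0]}
    - {"translation":[0,0,0],"angular":[0,0,0]}

```text
time_s: 17.65
tool_pos: [0.5983, 0.0993, 0.1183]
tcp_rot: [0.933, -0.359, -0.0, 0.0]
force: [-0.3, 0.0, -0.2]
width: 0.649
gripper_force: 0.0
```

```bash
python3 - <<'E'
from h import *
to((.0165,-.0715),.056,-.68); print(np.round(get_obs()["qpos"],2))
p=wrist(); save(p,"w5")
for r in spotter.landmark_of(p,"keep_pin")[:2]: print(np.round(r["pixel"]),round(r["conf"],2),np.round(w2j(wun(p,np.array(r["pixel"]),.062))*1000,1))
E
```

```text
t 17.65 tcp [0.5983 0.0993 0.1183] yawx -0.7352 jig [ 16.3 -72.6] F [-0.3  0.  -0.2] tilt [-0.001 -0.    -1.   ]
shift now-axes [-0.02 -0.03  2.08]
turn [0.01 0.   0.01] shift after turn [-0.02 -0.03  2.08]
[ 0.01  0.53 -0.31  1.77  0.2   0.87 -2.69]
[316. 218.] 0.89 [ 17.5 -70.2]
```

View pics/w5.png

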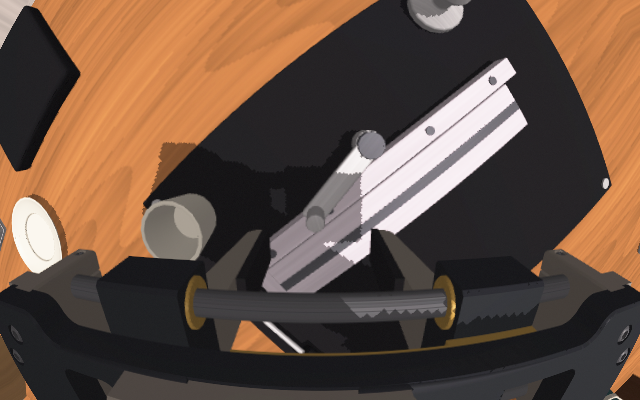

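The pin is at (316,218), midway between the fingers, and the cup at (180,225) is well clear. I'll go down and close on the pin.

Call:
drive_tool:
  increments:
    - {"translation":[0,-0.05,0.7],"angular":[0,0,0]}
    - {"translation":[0,0,0.7],"angular":[0,0,0]}
    - {"translation":[0,0,0.6],"angular":[0,0,0]}
    - {"translation":[0,0,0],"angular":[0,0,0]}
    - {"translation":[0,0,0],"angular":[0,0,0]}
    - {"translation":[0,0,0],"angular":[0,0,0]}
    - {"translation":[0,0,0],"angular":[0,0,0]}
    - {"translation":[0,0,0],"angular":[0,0,0]}

```text
time_s: 18.42
tool_pos: [0.6008, 0.1013, 0.0599]
tcp_rot: [0.934, -0.358, 0.001, -0.001]
force: [-0.2, -0.4, -0.7]
width: 0.644
gripper_force: 0.0
```

Call:
drive_tool:
  increments:
    - {"translation":[0,0,0],"angular":[0,0,0]}
    - {"translation":[0,0,0],"angular":[0,0,0]}
    - {"translation":[0,0,0],"angular":[0,0,0]}
    - {"translation":[0,0,0],"angular":[0,0,0]}
    - {"translation":[0,0,0],"angular":[0,0,0]}
    - {"translation":[0,0,0],"angular":[0,0,0]}
    - {"translation":[0,0,0],"angular":[0,0,0]}
    - {"translation":[0,0,0],"angular":[0,0,0]}
  fingers: 255
  force: 10

```text
time_s: 19.08
tool_pos: [0.6, 0.1017, 0.0585]
tcp_rot: [0.934, -0.358, -0.0, -0.0]
force: [-0.0, 0.2, -0.9]
width: 0.147
gripper_force: 10.0
```

```bash
python3 - <<'E'
from h import *
o=state(); print(o["width"]*92,o["gripper_force"])
Rt=R.from_quat(o["tcp_rot"]); P=w2j(o["tool_pos"]); r=P-[.032,-.14]; a0=np.arctan2(-r[0],r[1]); print("angle",a0,"r",np.linalg.norm(r))
prev=o["tool_pos"][:2]
for a in np.linspace(a0,1.57,17)[1:]:
    w=j2w(np.array([.032,-.14])+.07*np.array([-np.sin(a),np.cos(a)])); print(round(a,2),np.round(Rt.inv().apply(np.r_[w-prev,0])/.03,2)[:2]); prev=w
E
```

```text
t 19.08 tcp [0.6    0.1017 0.0585] yawx -0.7326 jig [ 17.9 -70. ] F [-0.   0.2 -0.9] tilt [ 0.     0.001 -1.   ]
13.508871018298908 9.999921172857285
angle 0.1992305203127399 r 0.07136587841159642
0.28 [-0.09  0.19]
0.37 [-0.11  0.17]
0.46 [-0.09  0.18]
0.54 [-0.08  0.18]
0.63 [-0.06  0.19]
0.71 [-0.04  0.19]
0.8 [-0.03  0.2 ]
0.88 [-0.01  0.2 ]
0.97 [0.01 0.2 ]
1.06 [0.02 0.2 ]
1.14 [0.04 0.2 ]
1.23 [0.06 0.19]
1.31 [0.07 0.19]
1.4 [0.09 0.18]
1.48 [0.1  0.17]
1.57 [0.12 0.16]
```

The pin is held, with 13.5 mm between the pads. Swinging the keep arm along its arc.

Call:
drive_tool:
  increments:
    - {"translation":[-0.1,0.19,0],"angular":[0,0,0]}
    - {"translation":[-0.11,0.17,0],"angular":[0,0,0]}
    - {"translation":[-0.09,0.18,0],"angular":[0,0,0]}
    - {"translation":[-0.08,0.18,0],"angular":[0,0,0]}
    - {"translation":[-0.06,0.19,0],"angular":[0,0,0]}
    - {"translation":[-0.04,0.19,0],"angular":[0,0,0]}
    - {"translation":[-0.03,0.2,0],"angular":[0,0,0]}
    - {"translation":[-0.01,0.2,0],"angular":[0,0,0]}

```text
time_s: 19.75
tool_pos: [0.5575, 0.0787, 0.0586]
tcp_rot: [0.934, -0.358, -0.0, -0.0]
force: [-0.4, 3.0, -1.1]
width: 0.143
gripper_force: 10.0
```

```bash
cat >> h.py <<'E'
def arc(n,end=1.57):
    o=state(); print(o["width"]*92)
    Rt=R.from_quat(o["tcp_rot"]); P=w2j(o["tool_pos"]); r=P-[.032,-.14]; a0=np.arctan2(-r[0],r[1]); print("angle",a0,"r",np.linalg.norm(r))
    prev=o["tool_pos"][:2]
    for a in np.linspace(a0,end,n+1)[1:]:
        w=j2w(np.array([.032,-.14])+.07*np.array([-np.sin(a),np.cos(a)])); print(round(a,2),np.round(Rt.inv().apply(np.r_[w-prev,0])/.03,2)[:2]); prev=w
E
python3 -c "
from h import *
arc(8)"
```

```text
t 19.75 tcp [0.5575 0.0787 0.0586] yawx -0.7317 jig [-23.3 -95.4] F [-0.4  3.  -1.1] tilt [-0.     0.001 -1.   ]
13.181026405202035
angle 0.8918141245619186 r 0.07109243194449452
0.98 [0.04 0.2 ]
1.06 [0.02 0.2 ]
1.15 [0.04 0.19]
1.23 [0.06 0.19]
1.32 [0.07 0.18]
1.4 [0.09 0.18]
1.49 [0.1  0.17]
1.57 [0.12 0.16]
```

Call:
drive_tool:
  increments:
    - {"translation":[0.02,0.2,0],"angular":[0,0,0]}
    - {"translation":[0.02,0.2,0],"angular":[0,0,0]}
    - {"translation":[0.04,0.19,0],"angular":[0,0,0]}
    - {"translation":[0.06,0.19,0],"angular":[0,0,0]}
    - {"translation":[0.07,0.18,0],"angular":[0,0,0]}
    - {"translation":[0.09,0.18,0],"angular":[0,0,0]}
    - {"translation":[0.1,0.17,0],"angular":[0,0,0]}
    - {"translation":[0.1,0.14,0],"angular":[0,0,0]}

```text
time_s: 20.42
tool_pos: [0.5407, 0.0378, 0.0588]
tcp_rot: [0.934, -0.358, 0.0, -0.002]
force: [1.0, 17.5, -1.9]
width: 0.147
gripper_force: 10.0
```

```bash
python3 -c "
from h import *
arc(2,1.62)"
```

```text
t 20.42 tcp [0.5407 0.0378 0.0588] yawx -0.7332 jig [ -37.8 -137.2] F [ 1.  17.5 -1.9] tilt [ 0.002  0.004 -1.   ]
13.486950864668025
angle 1.530428434134495 r 0.0698380246632636
1.58 [0.06 0.09]
1.62 [0.07 0.08]
```

Call:
drive_tool:
  increments:
    - {"translation":[0.04,0.05,0],"angular":[0,0,0]}
    - {"translation":[0,0,0],"angular":[0,0,0]}
    - {"translation":[0,0,0],"angular":[0,0,0]}
    - {"translation":[0,0,0],"angular":[0,0,0]}
    - {"translation":[0,0,0],"angular":[0,0,0]}
    - {"translation":[0,0,0],"angular":[0,0,0]}
    - {"translation":[0,0,0],"angular":[0,0,0]}
    - {"translation":[0,0,0],"angular":[0,0,0]}

```text
time_s: 21.08
tool_pos: [0.5407, 0.038, 0.0588]
tcp_rot: [0.934, -0.357, -0.0, -0.003]
force: [0.6, 11.7, 0.1]
width: 0.146
gripper_force: 10.0
```

```bash
python3 -c "
from h import *
arc(2,1.62)"
```

```text
t 21.08 tcp [0.5407 0.038  0.0588] yawx -0.7305 jig [ -37.8 -137. ] F [ 0.6 11.7  0.1] tilt [ 0.002  0.005 -1.   ]
13.420927333977465
angle 1.5276166483274198 r 0.06985482511565742
1.57 [0.06 0.09]
1.62 [0.07 0.08]
```

The arm is hard against the end of its turn. I'll release, rise, retreat and look.

Call:
drive_tool:
  increments:
    - {"translation":[0,0,0],"angular":[0,0,0]}
    - {"translation":[0,0,0],"angular":[0,0,0]}
    - {"translation":[0,0,0],"angular":[0,0,0]}
    - {"translation":[0,0,0],"angular":[0,0,0]}
    - {"translation":[0,0,0],"angular":[0,0,0]}
    - {"translation":[0,0,-0.3],"angular":[0,0,0]}
    - {"translation":[0,0,-0.6],"angular":[0,0,0]}
    - {"translation":[0,0,-0.9],"angular":[0,0,0]}
  fingers: 90

```text
time_s: 21.75
tool_pos: [0.5385, 0.0334, 0.1118]
tcp_rot: [0.934, -0.358, -0.002, 0.001]
force: [0.1, -0.3, 0.1]
width: 0.644
gripper_force: 0.0
```

Call:
drive_tool:
  increments:
    - {"translation":[0,0,-0.9],"angular":[0,0,0]}
    - {"translation":[0,0,-0.9],"angular":[0,0,0]}
    - {"translation":[-0.5,-0.5,-0.5],"angular":[0,0,-1]}
    - {"translation":[-0.5,-0.5,0],"angular":[0,0,-1]}
    - {"translation":[-0.5,-0.3,0],"angular":[0,0,-1]}
    - {"translation":[-0.5,-0.3,0],"angular":[0,0,-1]}
    - {"translation":[-0.5,-0.3,0],"angular":[0,0,-1]}
    - {"translation":[-0.5,0,0],"angular":[0,0,-1]}

```text
time_s: 22.42
tool_pos: [0.4909, 0.1242, 0.1825]
tcp_rot: [0.999, -0.048, 0.001, -0.001]
force: [-0.3, -0.8, 0.7]
width: 0.652
gripper_force: 0.0
```

```bash
python3 - <<'E'
from h import *
state(); p=wrist(); im=rectify(p,.037); cv2.imwrite("pics/r6.png",im[:,:,::-1])
for q,z in(("keep_pin",.062),("bar_center",.037)):
    for r in spotter.landmark_of(p,q)[:1]: print(q,np.round(r["pixel"]),round(r["conf"],2),np.round(w2j(wun(p,np.array(r["pixel"]),z))*1000,1))
E
```

```text
t 22.42 tcp [0.4909 0.1242 0.1825] yawx -0.097 jig [-92.3 -53.7] F [-0.3 -0.8  0.7] tilt [ 0.001  0.001 -1.   ]
keep_pin [407. 135.] 0.62 [ -33.7 -140.2]
bar_center [397. 122.] 0.72 [ -20.5 -136.4]
```

View pics/r6.png

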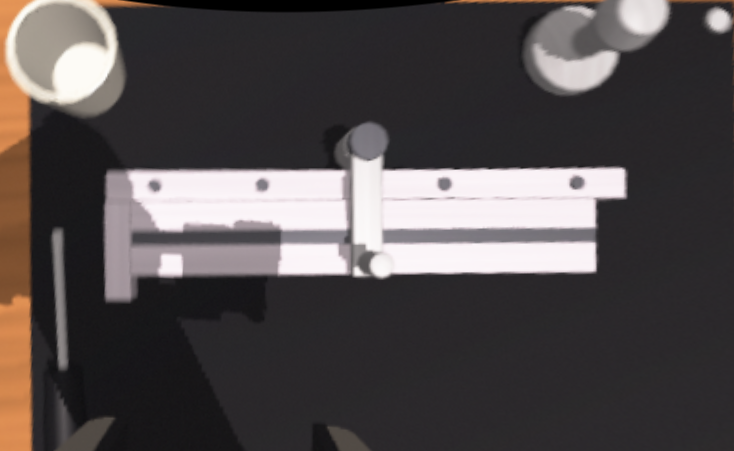

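The keep arm lies square across the bar, with its pin at (380,264). The bar is on the fence (row 198) and the stop (column 132), and the cup, tamper and screwdriver are where they were.

```bash
python3 -c "
from h import *
print(ctrl.sign_off())"
```

```text
the job is handed in; nothing more can be done
None
```

The bar is seated flush against the fence and touching the end stop, the keep arm is turned over it as far as it goes, and the job was handed in at about 22 s with the robot clear.

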